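# Fold the hold-down frame onto the carving and pin it

## Robot

A 7-joint arm with a two-finger parallel gripper is mounted at the origin on the work surface. World frame = base frame: x ahead of the robot, y to its left, z up, the work surface at z = 0. Lengths are in mm, angles in rad, forces in N, time in s.
With the tool pointing down it reaches from about 425 to 875 mm from the base axis. Payload 8.4 kg.
Tool frame: the origin (TCP) lies midway between the tips of the shut fingers; the grasp point (between the pads) lies 19 mm behind it; z points along the fingers, y is the line along which they close (so a half turn about z gives the same grasp; the last joint's range is limited). The gripper opens to 85 mm and grips with 20 to 120 N. Pads are 22 mm wide; open, the fingers measure 114 mm over their backs; the gripper's body (76 mm by 85 mm) begins 54 mm behind the grasp point. The pads swing forward as they close: fully open they stand 13 mm farther back than shut.
Start: joints at [-1.31, 0.333, 0.04, 1.465, -0.013, 1.343, -0.059], TCP at [228.856, 608.349, 231.308] pointing down, gripper open.
Joint ranges: [-2.58, 2.58], [-0.38, 2.09], [-1.3, 1.39], [0.25, 2.4], [-1.5, 4.64], [0.08, 2.09], [-2.65, 2.65]. Speed limits (rad/s): [2.22, 2.22, 2.79, 2.79, 3.14, 3.14, 3.14].

## Interface

Orientations are given as [roll, pitch, yaw] about the fixed x, y, z axes, in that order (R = Rz(yaw) Ry(pitch) Rx(roll)).
In Python, from bench import sense, read_camera, camera_info, job_done gives the robot as it stands. The module is installed in compiled form; this text tells all that it offers.
- The arm moves only by the tool move_arm, never from a script. Its argument "rows" is a list of rows, each an object of numbers: "dx", "dy", "dz": the shift along the tool's x, y, z in m; "ax", "ay", "az": the turn, a rotation vector about the tool's x, y, z in degrees. A call has 1 to 10 rows; each row shifts and turns the commanded pose from where the row before left it, along the tool's axes as they then stand; what a row does not reach is not made up. A row lasts 1/8 s, in which the tool goes at most 62.5 mm and 10.7 degrees, less where a joint would pass 70% of its speed; a pose out of reach is approached as far as the arm can. A call is refused whole if a number of a shift passes 0.0625 or a number of a turn 10.7, either way. A call with a gripper value outside its range is refused whole. "grip" is the finger opening in m, from 0 to 0.0854, set as the call begins (left out, the last holds). The fingers move at their own pace and stop on an object; "newtons" is the grip in N (left out, the last holds). Time passes only in rows, so rows that do not move let the fingers close. It gives the time, the measured TCP pose, the force, the opening and the grip force at its end, in the units of the state.
- sense(): the state, without advancing time (a new reading comes with each control period).
- read_camera(name): name is "side" or "top"; returns (picture, depth): 400x640x3 uint8, red, green, blue; 400x640 float32, mm along the optical axis (not along the pixel's ray), 0 where there is no reading.
- camera_info(name): a dict with "camera_matrix" (3x3 intrinsics, pixels), "xyz" and "attitude" of the camera in the world. Camera axes: x right, y up, looking along -z (the intrinsics and any distortion apply to the point x, -y, -z); pixel columns grow to the right and rows downward; lengths in mm; the calibration is good to about 2 mm. A picture is of the moment at which its call begins. camera_info takes no time and is no camera call.
- job_done(): hands the job in; it is judged then, once.
The state is a dict: "t": time; "joint_pos": joint angles; "qvel": joint speeds; "joint_efforts": joint torques, N m; "position": TCP position; "tool_rot": TCP orientation; "force": force on the tool from outside, world axes, zero at the start; "ft_torque": the same for the moment, N m; "gripper_width": opening from 0.0 (shut) to 1.0 (fully open); "grip_force": force on a finger pad.
Only numpy, scipy, OpenCV 4.12 (cv2) and the standard library are available. Lean on these libraries where they do the work, as an engineer would, in place of code of your own. Each camera call takes 0.05 s, during which the arm holds its last target. There are 200 camera calls.

## Task

Gently fold the open hinged frame of the carving jig all the way down onto the panel, without letting it slam or pressing it hard. Then push the rod of the square-handled locking pin fully home through both lugs and the frame's tongue between them, so that the frame is locked, and let go of it. Leave the other things on the bench where they are.

Things in the scene. Friction and masses are not known exactly. Their poses are not given: they have to be found in the camera images.
- jig: Carving jig fixed to the bench: wooden bed 260 (x) x 220 (y) x 25 mm with a carved panel on it (top at 44 mm). Origin: centre of the bed's underside, at bench height. x runs along the hinge, y from the hinge edge (y = -110 mm) to the lug side (+110 mm), z up. Past the +y edge a 6 mm thick steel foot, 60 mm wide, reaches to y = 200 mm and carries two upright lugs.
- eye (a point): Point midway between the two dark steel lugs on the axis of their holes: jig frame (30, 170, 50) mm. Each lug is 10 mm thick (x), 30 mm wide (y), 70 mm high; 24 mm gap between them, outer faces 44 mm apart. A round 14 mm hole runs through both along the jig's x, 50 mm above the bench.
- frame (a joint): Angle of the wooden hold-down frame, rad: 0 = folded down flat on the panel (its stop), 1.57 = upright, grows as it opens. The stiff hinge stays where it is left; a few newtons push it over. Frame 260 mm along x, 220 mm from hinge to free edge, 18 mm thick, rails 38 mm wide round a window. When down its underside is 45 mm and its top 63 mm above the bench.
- tongue_eye (a point): Centre of the 14 mm hole (along x) in the 20 mm wide tongue on the frame's free rail: frame axes (30, 280, 5) mm from the hinge point. The tongue ends 295 mm from the hinge, is 30 mm thick at the hole and drops between the lugs; its hole meets theirs when the frame is down.
- frame_hinge (a point): Point on the hinge axis, at the middle of its length: jig frame (0, -110, 45) mm. Its axes turn with the frame: x along the hinge, y towards the free rail, z out of the outer face (up when folded down).
- frame_push (a point): Point on the frame's outer face (top face when down), in the free rail clear of the tongue: frame axes (-50, 200, 18) mm from the hinge point. A place to push.
- pin: Loose locking pin lying on the bench: square wooden handle 50 x 22 x 22 mm and a steel rod 8 mm across, 55 mm long with a tapered tip. Origin: on its underside below the shoulder where rod and handle meet; x along the rod towards its tip, z up. Handle x = -50..0 mm, rod x = 0..55 mm, axis at z = 11 mm.
- pin_seat (a point): Point on the rod's axis 22 mm from the shoulder: at the eye when the handle's shoulder meets the outer face of a lug.
- pin_tip (a point): Tip of the rod.
- chisel: Bystander: flat chisel lying down, square handle 110 x 22 x 22 mm and flat blade 100 x 18 mm; origin under where they meet, x towards the blade.
- mallet: Bystander: wooden mallet, head 100 x 70 x 70 mm, handle 160 mm; origin under the head.
- whetstone: Bystander: grey stone 60 x 180 x 28 mm; origin under its centre.
- oil_jar: Bystander: amber jar 72 mm across, 100 mm high; origin under its centre.
- brush: Bystander: small brush lying on the bench near the robot's left; origin about its middle.
- offcut: Bystander: wood offcut 120 x 70 x 30 mm; origin under its centre.
Things that resemble listed ones, but are neither listed nor needed, are in the scene too. What is meant by the pin is not blue, and is the smaller of those in its own colour.

How it is judged:
By the outcome, as a careful person would: the job done as asked, in the order asked, and still so for the second after the job is handed in, with the robot touching nothing.
It also fails if it takes over 64 s, if anything falls off the work surface, if the arm or the gripper's body presses on something with over 40 N, if the wrist force passes 120 N, or if a joint passes its speed limit or range.

## Working session

There is one attempt and no reset: what is moved stays moved. The work goes in short steps, Python scripts to look and compute and a tool call to move; the robot and the scene stay as the last step left them, time stands still between calls to the robot, and variables do not carry over. Pictures are saved under pics/ and viewed, at most 10 in all, crops included, and the job is handed in when it is done.

Besides the shell and the picture viewer there is one more tool, called by a JSON object that holds its "method" and its "body". move_arm: Moves the arm, as the interface text tells. Its arguments: {"type":"object","properties":{"rows":{"type":"array"},"grip":{"type":"number"},"newtons":{"type":"number"}},"required":["rows"]}

```bash
mkdir -p pics; cat > h.py <<'E'
import numpy as np, cv2
from scipy.spatial.transform import Rotation as R
from bench import sense, read_camera, camera_info, job_done
def cam(n):
    c=camera_info(n); a=np.array(c["attitude"],float)
    M=a if a.shape==(3,3) else R.from_euler('xyz',a).as_matrix()
    return np.array(c["camera_matrix"],float),np.array(c["xyz"],float),M,c
def ray(n,u,v):
    K,o,M,_=cam(n); d=np.linalg.solve(K,[u,v,1.]); return o,M@np.array([d[0],-d[1],-d[2]])
def onz(n,u,v,z):
    o,d=ray(n,u,v); return o+d*(z-o[2])/d[2]
def dep(n,u,v,D):
    o,d=ray(n,u,v); return o+d*D
def proj(n,p):
    K,o,M,_=cam(n); q=M.T@(np.array(p,float)-o); q=K@[q[0],-q[1],-q[2]]; return q[:2]/q[2]
def cross(a,b):
    (o1,d1),(o2,d2)=a,b; s=np.linalg.lstsq(np.c_[d1,-d2],o2-o1,rcond=None)[0]
    p,q=o1+d1*s[0],o2+d2*s[1]; return (p+q)/2,np.linalg.norm(p-q)
def cloud(n,D):
    K,o,M,_=cam(n); v,u=np.mgrid[:D.shape[0],:D.shape[1]]
    d=np.stack([u,v,np.ones_like(u)],-1)@np.linalg.inv(K).T*D[...,None]
    return (d*[1,-1,-1])@M.T+o
E
python3 - <<'E'
from h import *
np.set_printoptions(precision=3,suppress=True)
print(sense())
for n in("side","top"):
    p,d=read_camera(n);print(camera_info(n)); cv2.imwrite(f"pics/{n}0.png",p[...,::-1]); np.savez(f"{n}0.npz",p=p,d=d)
E
```

```text
{'t': 0.0, 'joint_pos': array([-1.31 ,  0.334,  0.04 ,  1.466, -0.013,  1.343, -0.058]), 'qvel': array([ 0.001,  0.001,  0.001,  0.001,  0.001,  0.002, -0.001]), 'joint_efforts': array([  0.   , -65.854,   1.366, -40.558,   0.017,   0.012,   0.   ]), 'position': array([228.737, 607.915, 230.404]), 'tool_rot': array([-3.14 ,  0.   ,  2.782]), 'force': array([-0.122, -0.249,  0.094]), 'ft_torque': array([-0.005,  0.013, -0.02 ]), 'grip_force': 0.0, 'gripper_width': 1.0012040167828502}
{'camera_matrix': array([[411.269,   0.   , 320.48 ],
       [  0.   , 411.269, 198.4  ],
       [  0.   ,   0.   ,   1.   ]]), 'xyz': array([ 375.752, -977.777,  790.733]), 'attitude': array([ 0.93 ,  0.014, -0.166])}
{'camera_matrix': array([[415.677,   0.   , 315.052],
       [  0.   , 415.677, 197.64 ],
       [  0.   ,   0.   ,   1.   ]]), 'xyz': array([ 311.154,  -56.635, 1135.031]), 'attitude': array([ 0.195,  0.023, -1.589])}
```

View pics/side0.png

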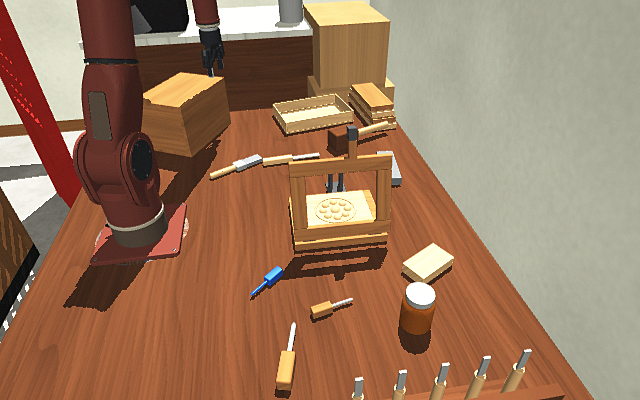

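View pics/top0.png

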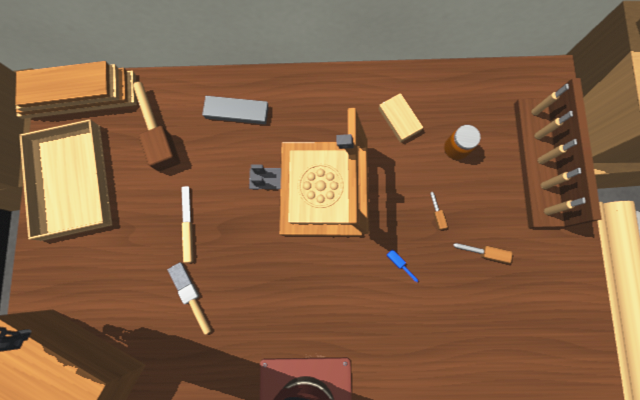

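Side view: the open frame stands upright at (340,200), lugs behind it at (335,185). In the top view the lugs are at (262,178) and the bed centre at (320,188).
Candidates for the pin are small orange side(322,310)/top(440,215), larger orange side(287,370)/top(490,253) and blue side(268,283)/top(402,262). By the description it is the small orange one; I'll check that in a crop.

```bash
cat > m.py <<'E'
from h import *
np.set_printoptions(precision=1,suppress=True)
S=np.load("side0.npz");T=np.load("top0.npz")
D={"side":S,"top":T}
boxes={"small":{"side":(300,290,365,325),"top":(425,185,455,235)},"large":{"side":(270,315,305,395),"top":(448,235,518,270)}}
for k,b in boxes.items():
  c={}
  for n,(x0,y0,x1,y1) in b.items():
    p=D[n]["p"][y0:y1,x0:x1]; hsv=cv2.cvtColor(p,cv2.COLOR_RGB2HSV)
    C=cloud(n,D[n]["d"])[y0:y1,x0:x1]
    orange=((hsv[...,0]>9)&(hsv[...,0]<24)&(hsv[...,1]>140)&(hsv[...,2]>140)&(C[...,2]>6)).astype(np.uint8)
    steel=((hsv[...,1]<70)&(hsv[...,2]>110)).astype(np.uint8)
    for nm,m in(("handle",orange),("rod",steel)):
      nn,l,st,ce=cv2.connectedComponentsWithStats(m)
      if nn<2: print(k,n,nm,"none");continue
      i=1+st[1:,4].argmax(); mm=l==i; P=C[mm]; uv=ce[i]+[x0,y0]
      r=cv2.minAreaRect(np.ascontiguousarray((onz(n,0,0,0)*0+P)[:,:2].astype(np.float32)))
      c[n,nm]=uv
      print(k,n,nm,"px",uv,"n",mm.sum(),"mean",P.mean(0),"zmax",P[:,2].max(),"rect",np.array(r[0]),np.array(r[1]),r[2])
  for nm in("handle","rod"):
    if ("side",nm) in c and ("top",nm) in c: print(k,nm,"triang",*cross(ray("side",*c["side",nm]),ray("top",*c["top",nm])))
# jig
C=cloud("top",T["d"])
for nm,(u,v) in dict(lugA=(257,169),lugB=(258,184),bedTL=(283,144),bedBL=(281,233),panel=(300,160),tongue=(345,141),rail=(352,120),foot=(272,176),bedmid=(284,190)).items(): print(nm,C[v,u])
p=T["p"][90:260,235:385]; q=S["p"][120:260,270:410]
cv2.imwrite("pics/cj.png",np.hstack([cv2.resize(p[...,::-1],(400,453)),cv2.resize(q[...,::-1],(400,453))]))
a=cv2.resize(T["p"][180:270,380:520,::-1],(400,257));b=cv2.resize(S["p"][260:400,240:380,::-1],(400,400))
cv2.imwrite("pics/cp.png",np.hstack([cv2.copyMakeBorder(a,0,143,0,0,0),b]))
E
python3 m.py
```

```text
small side handle px [320.9 309.9] n 34 mean [ 465.9 -380.7   21.1] zmax 24.73275774151523 rect [ 467.4 -381.5] [17.7 48.7] 83.06671142578125
small side rod px [342. 302.] n 73 mean [ 518.  -368.9   23.4] zmax 790.7331439611186 rect [ 439.4 -655.7] [654.9  46.2] 74.78499603271484
small top handle px [440.7 219.3] n 154 mean [ 465.  -371.4   22.2] zmax 26.850833884039048 rect [ 465.9 -372.1] [48.2 21.9] 11.974499702453613
small top rod px [434.2 201.3] n 72 mean [ 516.3 -360.4   11.3] zmax 19.858653149254224 rect [ 516.9 -360.8] [52.4  8. ] 10.280134201049805
small handle triang [ 466.6 -374.1   12.5] 0.5270092186201588
small rod triang [ 517.9 -360.3   12.2] 3.5254750456671666
large side handle px [286.3 372.3] n 113 mean [ 372.4 -528.6   37. ] zmax 790.7331439611186 rect [ 364.2 -728.2] [498.   41.6] 87.86772918701172
large side rod px [291.2 336.7] n 140 mean [ 390.9 -442.3   26. ] zmax 790.7331439611186 rect [ 379.1 -683.1] [589.1  21.4] 87.27548217773438
large top handle px [497.9 253.8] n 314 mean [ 369.8 -509.9   31.6] zmax 38.43925349756614 rect [ 369.6 -511.6] [70.5 30. ] 75.93489074707031
large top rod px [468.4 247.6] n 135 mean [ 387.4 -436.6   27.5] zmax 1135.031336890951 rect [ 361.7 -264.9] [ 38.6 426.9] 8.470514297485352
large handle triang [ 371.4 -516.5   15.7] 1.543980588375676
large rod triang [ 389.4 -438.9   20.2] 2.8654987880932543
lugA [610.2 121.   44.1]
lugB [573.  121.1  23.9]
bedTL [687.1  52.1  21.9]
bedBL [436.6  58.   23.5]
panel [632.2   3.5  46.1]
tongue [ 584.7 -103.6  334.3]
rail [ 658.1 -125.   261.3]
foot [599.9  85.    4. ]
bedmid [554.2  49.4  25.2]
```

View pics/cj.png

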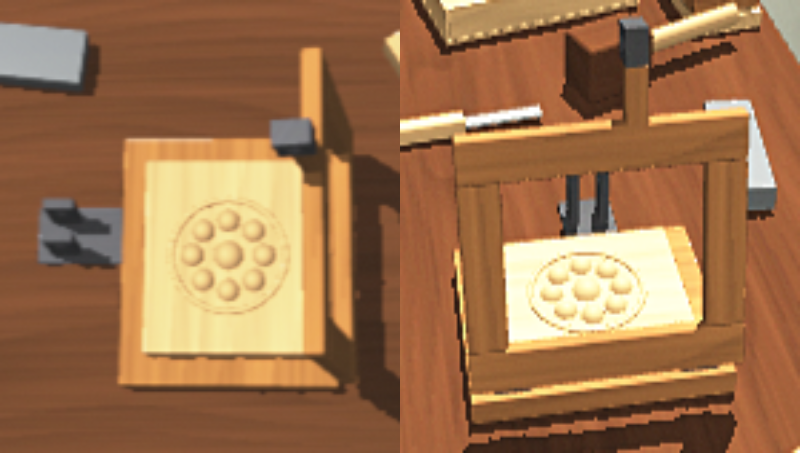

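View pics/cp.png

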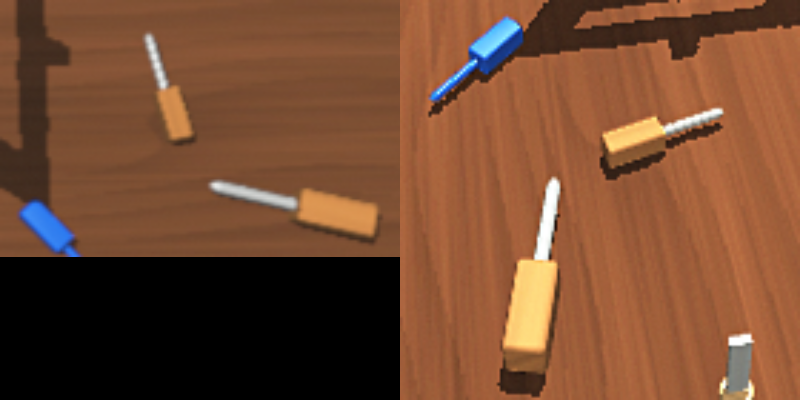

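The crop shows the small orange pin (handle 48x22 mm, rod 52x8 mm, z top 22), at top(440,215) with the rod towards +x. The larger one measures 70x30 mm, so it is excluded. The frame is upright, hinged on the -y side, with its tongue tip at top(345,141), and the lugs are clear. Next I'll fit the jig pose and frame angle.

```bash
cat > j.py <<'E'
from h import *
np.set_printoptions(precision=1,suppress=True)
S=np.load("side0.npz");T=np.load("top0.npz")
P=T["p"];C=cloud("top",T["d"]);Z=C[...,2]
hsv=cv2.cvtColor(P,cv2.COLOR_RGB2HSV)
def win(x0,y0,x1,y1):
    m=np.zeros(Z.shape,bool);m[y0:y1,x0:x1]=1;return m
# bed+panel: bright pale/orange wood in the top view, z 15..55
bed=win(270,130,375,245)&(Z>15)&(Z<56)&(hsv[...,2]>120)
pts=np.argwhere(bed)[:,::-1]
r=cv2.minAreaRect(C[bed][:,:2].astype(np.float32));print("bed cloud rect",r)
# left (y+) edge: for each row, leftmost bed pixel cast on z=25
E=np.array([onz("top",np.where(bed[v])[0].min()-.5,v,25) for v in range(152,230)])
f=np.polyfit(E[:,0],E[:,1],1);print("y+ edge: yaw deg",np.degrees(np.arctan(f[0])),"y at x=560",np.polyval(f,560),"sd",np.std(E[:,1]-np.polyval(f,E[:,0])))
B=[];
for u in range(288,335):
    c=np.where(bed[:,u])[0]; B.append([*onz("top",u,c.min()-.5,25),*onz("top",u,c.max()+.5,25)])
B=np.array(B)
for s in(0,3):
    g=np.polyfit(B[:,s+1],B[:,s],1);print("x edge",np.polyval(g,-40),"slope deg",np.degrees(np.arctan(g[0])),"sd",np.std(B[:,s]-np.polyval(g,B[:,s+1])))
pan=win(285,150,350,222)&(abs(Z-45)<8);print("panel z med",np.median(Z[pan]),"bed z",np.median(Z[bed&(Z<34)]))
# lugs
l=win(244,160,282,194)&(Z>52)&(Z<85)
print("lug tops",l.sum(),C[l].min(0),C[l].max(0),C[l].mean(0))
n,lab,st,ce=cv2.connectedComponentsWithStats(l.astype(np.uint8))
for i in range(1,n): 
    if st[i,4]>8: print(" lug",st[i],C[lab==i].mean(0),C[lab==i].min(0),C[lab==i].max(0))
ft=win(244,160,282,194)&(Z>1.5)&(Z<14)&(hsv[...,1]<90);print("foot",C[ft].min(0),C[ft].max(0))
# frame: side view sees outer face
Cs=cloud("side",S["d"]);m=np.zeros(Cs.shape[:2],bool);m[150:245,285:395]=1
F=Cs[m]; F=F[(F[:,1]<-80)&(F[:,1]>-220)&(F[:,2]>80)&(F[:,0]>400)&(F[:,0]<720)]
g=np.linalg.lstsq(np.c_[F[:,0],F[:,2],np.ones(len(F))],F[:,1],rcond=None)[0]
print("outer face y = %.4f x + %.4f z + %.1f"%tuple(g),len(F),"open angle",90+np.degrees(np.arctan(-g[1])),"xr",np.percentile(F[:,0],[1,99]),"zmax",F[:,2].max())
E
python3 j.py
```

```text
bed cloud rect ((560.78271484375, -50.335304260253906), (218.3834991455078, 259.8343505859375), 88.63623046875)
y+ edge: yaw deg -1.6124866290756639 y at x=560 58.57510656140167 sd 0.7930293744423814
x edge 691.0573538777365 slope deg 1.4619316163542153 sd 1.1137308739192815e-13
x edge 430.3845518748612 slope deg 1.1557089673461851 sd 1.8955353027374147e-13
panel z med 45.04637144980961 bed z 25.49694402596299
lug tops 125 [571.9 102.4  53.7] [617.6 132.7  76.3] [594.3 116.9  67.9]
 lug [252 164  12   6  65] [610.9 116.2  67.8] [605.7 102.4  53.9] [617.6 132.7  76.3]
 lug [251 177  13   5  60] [576.3 117.6  67.9] [571.9 103.   53.7] [582.1 132.7  74.3]
foot [563.5  61.9   1.5] [633.6 150.4  13.6]
outer face y = -0.0253 x + 0.2205 z + -172.5 3692 open angle 77.5625617307016 xr [431.8 688.3] zmax 285.3191083860407
```

Jig fit: bed 260x218 mm, yaw -1.5°, centre (561,-51). The eye is at about (594.5,117.5,50), the frame is open about 77.5°, and panel z is 45, all consistent with the description. Now I'll plan the approach to the outer face, over the top of the frame.

```bash
cat > plan.py <<'E'
from h import *
import json
def rows(wps,p0=None,y0=None,step=.05,turn=9.):
    """wps: (x,y,z mm, yaw deg), tool down; prints rows of <=10"""
    s=sense(); p=np.array(s["position"] if p0 is None else p0,float)/1e3; y=np.degrees(s["tool_rot"][2]) if y0 is None else y0
    out=[]
    for w in wps:
        st=step if len(w)<5 else w[4]
        t=np.array(w[:3])/1e3; dy=(w[3]-y+180)%360-180
        n=max(1,int(np.ceil(max(np.linalg.norm(t-p)/st,abs(dy)/turn))))
        st=(t-p)/n
        for i in range(n):
            rem=(t-p)/(n-i); Rm=R.from_euler('xyz',[180,0,y],degrees=True)
            d=np.round(Rm.inv().apply(rem),3); a=round((w[3]-y+180)%360-180,1)/(n-i); a=round(a,1)
            out.append({k:float(v) for k,v in zip(("dx","dy","dz","az"),(*d,-a)) if v})
            p=p+Rm.apply(d); y+=a
    for i in range(0,len(out),10): print(json.dumps(out[i:i+10]).replace('"',"'"))
E
python3 -c "
from plan import *
rows([(235,600,430,150),(480,350,440,100),(590,60,440,50),(508,-205,430,0),(508,-205,240,0)],(228.9,608.3,231.3))"
```

```text
[{'dx': -0.002, 'dy': -0.001, 'dz': -0.05, 'az': 2.4}, {'dx': -0.002, 'dy': -0.001, 'dz': -0.05, 'az': 2.3}, {'dx': -0.002, 'dy': -0.002, 'dz': -0.049, 'az': 2.4}, {'dx': -0.003, 'dy': -0.001, 'dz': -0.05, 'az': 2.3}, {'dx': -0.042, 'dy': -0.012, 'dz': -0.001, 'az': 6.2}, {'dx': -0.043, 'dy': -0.007, 'dz': -0.001, 'az': 6.3}, {'dx': -0.044, 'dy': -0.002, 'dz': -0.001, 'az': 6.2}, {'dx': -0.044, 'dy': 0.002, 'dz': -0.001, 'az': 6.3}, {'dx': -0.043, 'dy': 0.007, 'dz': -0.001, 'az': 6.2}, {'dx': -0.042, 'dy': 0.012, 'dz': -0.002, 'az': 6.3}]
[{'dx': -0.041, 'dy': 0.016, 'dz': -0.001, 'az': 6.2}, {'dx': -0.038, 'dy': 0.021, 'dz': -0.002, 'az': 6.3}, {'dx': -0.044, 'dy': 0.008, 'az': 7.1}, {'dx': -0.042, 'dy': 0.014, 'az': 7.2}, {'dx': -0.04, 'dy': 0.019, 'az': 7.1}, {'dx': -0.037, 'dy': 0.024, 'az': 7.2}, {'dx': -0.034, 'dy': 0.028, 'az': 7.1}, {'dx': -0.031, 'dy': 0.032, 'az': 7.2}, {'dx': -0.027, 'dy': 0.035, 'az': 7.1}, {'dx': -0.043, 'dy': 0.018, 'dz': 0.002, 'az': 8.3}]
[{'dx': -0.039, 'dy': 0.024, 'dz': 0.002, 'az': 8.3}, {'dx': -0.036, 'dy': 0.029, 'dz': 0.002, 'az': 8.4}, {'dx': -0.031, 'dy': 0.034, 'dz': 0.001, 'az': 8.3}, {'dx': -0.025, 'dy': 0.039, 'dz': 0.002, 'az': 8.4}, {'dx': -0.02, 'dy': 0.042, 'dz': 0.001, 'az': 8.3}, {'dz': 0.048}, {'dz': 0.047}, {'dz': 0.048}, {'dz': 0.047}]
```

{"method": "move_arm", "body": {"rows": [{"dx":-0.002,"dy":-0.001,"dz":-0.05,"az":2.4},{"dx":-0.002,"dy":-0.001,"dz":-0.05,"az":2.3},{"dx":-0.002,"dy":-0.002,"dz":-0.049,"az":2.4},{"dx":-0.003,"dy":-0.001,"dz":-0.05,"az":2.3},{"dx":-0.042,"dy":-0.012,"dz":-0.001,"az":6.2},{"dx":-0.043,"dy":-0.007,"dz":-0.001,"az":6.3},{"dx":-0.044,"dy":-0.002,"dz":-0.001,"az":6.2},{"dx":-0.044,"dy":0.002,"dz":-0.001,"az":6.3},{"dx":-0.043,"dy":0.007,"dz":-0.001,"az":6.2},{"dx":-0.042,"dy":0.012,"dz":-0.002,"az":6.3}], "grip": 0, "newtons": 40}}

```text
invalid input
```

{"method": "move_arm", "body": {"rows": [{"dx":-0.002,"dy":-0.001,"dz":-0.05,"ax":0,"ay":0,"az":2.4},{"dx":-0.002,"dy":-0.001,"dz":-0.05,"ax":0,"ay":0,"az":2.3},{"dx":-0.002,"dy":-0.002,"dz":-0.049,"ax":0,"ay":0,"az":2.4},{"dx":-0.003,"dy":-0.001,"dz":-0.05,"ax":0,"ay":0,"az":2.3}], "grip": 0.0, "newtons": 40}}

```text
t: 0.6
position: [234.8, 599.7, 431.5]
tool_rot: [-3.141, 0.0, 2.617]
force: [0.3, 0.9, -0.2]
gripper_width: 0.144
grip_force: 0.0
```

{"method": "move_arm", "body": {"rows": [{"dx":-0.042,"dy":-0.012,"dz":-0.001,"ax":0,"ay":0,"az":6.2},{"dx":-0.043,"dy":-0.007,"dz":-0.001,"ax":0,"ay":0,"az":6.3},{"dx":-0.044,"dy":-0.002,"dz":-0.001,"ax":0,"ay":0,"az":6.2},{"dx":-0.044,"dy":0.002,"dz":-0.001,"ax":0,"ay":0,"az":6.3},{"dx":-0.043,"dy":0.007,"dz":-0.001,"ax":0,"ay":0,"az":6.2},{"dx":-0.042,"dy":0.012,"dz":-0.002,"ax":0,"ay":0,"az":6.3},{"dx":-0.041,"dy":0.016,"dz":-0.001,"ax":0,"ay":0,"az":6.2},{"dx":-0.038,"dy":0.021,"dz":-0.002,"ax":0,"ay":0,"az":6.3}]}}

```text
t: 1.6
position: [480.7, 348.8, 440.0]
tool_rot: [-3.141, 0.0, 1.741]
force: [-0.3, 0.9, 0.2]
gripper_width: -0.002
grip_force: 0.0
```

{"method": "move_arm", "body": {"rows": [{"dx":-0.044,"dy":0.008,"dz":0,"ax":0,"ay":0,"az":7.1},{"dx":-0.042,"dy":0.014,"dz":0,"ax":0,"ay":0,"az":7.2},{"dx":-0.04,"dy":0.019,"dz":0,"ax":0,"ay":0,"az":7.1},{"dx":-0.037,"dy":0.024,"dz":0,"ax":0,"ay":0,"az":7.2},{"dx":-0.034,"dy":0.028,"dz":0,"ax":0,"ay":0,"az":7.1},{"dx":-0.031,"dy":0.032,"dz":0,"ax":0,"ay":0,"az":7.2},{"dx":-0.027,"dy":0.035,"dz":0,"ax":0,"ay":0,"az":7.1}]}}

```text
t: 2.48
position: [589.6, 58.5, 440.0]
tool_rot: [-3.141, 0.0, 0.868]
force: [-0.3, 0.0, -0.3]
gripper_width: 0.0
grip_force: 0.0
```

{"method": "move_arm", "body": {"rows": [{"dx":-0.043,"dy":0.018,"dz":0.002,"ax":0,"ay":0,"az":8.3},{"dx":-0.039,"dy":0.024,"dz":0.002,"ax":0,"ay":0,"az":8.3},{"dx":-0.036,"dy":0.029,"dz":0.002,"ax":0,"ay":0,"az":8.4},{"dx":-0.031,"dy":0.034,"dz":0.001,"ax":0,"ay":0,"az":8.3},{"dx":-0.025,"dy":0.039,"dz":0.002,"ax":0,"ay":0,"az":8.4},{"dx":-0.02,"dy":0.042,"dz":0.001,"ax":0,"ay":0,"az":8.3}]}}

```text
t: 3.22
position: [507.3, -206.6, 430.0]
tool_rot: [-3.141, 0.0, -0.005]
force: [1.9, 0.0, -0.9]
gripper_width: -0.001
grip_force: 0.0
```

```bash
cat > arc.py <<'E'
import numpy as np
p=None
for th in [80,77.5]+list(range(75,9,-5))+[8,6,4,3,2,1,0]:
    a=np.radians(th);r=195
    q=np.array([-160+r*np.cos(a)-18*np.sin(a)-14.5,45+r*np.sin(a)+18*np.cos(a)])
    if p is not None: print(th,q.round(0),"dy %.0f dz %.0f"%(-(q-p)[0],-(q-p)[1]))
    p=q
E
python3 arc.py
```

```text
77.5 [-150.  239.] dy -8 dz 1
75 [-141.  238.] dy -8 dz 1
70 [-125.  234.] dy -17 dz 4
65 [-108.  229.] dy -16 dz 5
60 [-93. 223.] dy -16 dz 6
55 [-77. 215.] dy -15 dz 8
50 [-63. 206.] dy -14 dz 9
45 [-49. 196.] dy -14 dz 10
40 [-37. 184.] dy -13 dz 11
35 [-25. 172.] dy -12 dz 13
30 [-15. 158.] dy -10 dz 14
25 [ -5. 144.] dy -9 dz 14
20 [  3. 129.] dy -8 dz 15
15 [  9. 113.] dy -7 dz 16
10 [14. 97.] dy -5 dz 16
8 [16. 90.] dy -2 dz 7
6 [18. 83.] dy -1 dz 7
4 [19. 77.] dy -1 dz 7
3 [19. 73.] dy -1 dz 3
2 [20. 70.] dy -0 dz 3
1 [20. 66.] dy -0 dz 3
0 [20. 63.] dy -0 dz 3
```

{"method": "move_arm", "body": {"rows": [{"dx":0,"dy":0,"dz":0.048,"ax":0,"ay":0,"az":0},{"dx":0,"dy":0,"dz":0.048,"ax":0,"ay":0,"az":0},{"dx":0,"dy":0,"dz":0.048,"ax":0,"ay":0,"az":0},{"dx":0,"dy":0,"dz":0.048,"ax":0,"ay":0,"az":0},{"dx":0,"dy":-0.02,"dz":0,"ax":0,"ay":0,"az":0},{"dx":0,"dy":-0.02,"dz":0,"ax":0,"ay":0,"az":0}]}}

```text
t: 3.98
position: [507.4, -165.0, 237.4]
tool_rot: [3.141, 0.002, -0.001]
force: [0.6, -0.1, -0.4]
gripper_width: -0.0
grip_force: 0.0
```

Half-step rows of the arc, at about 65 mm/s.

{"method": "move_arm", "body": {"rows": [{"dx":0,"dy":-0.008,"dz":0,"ax":0,"ay":0,"az":0},{"dx":0,"dy":-0.008,"dz":0,"ax":0,"ay":0,"az":0},{"dx":0,"dy":-0.008,"dz":0.001,"ax":0,"ay":0,"az":0},{"dx":0,"dy":-0.008,"dz":0.002,"ax":0,"ay":0,"az":0},{"dx":0,"dy":-0.008,"dz":0.002,"ax":0,"ay":0,"az":0}]}}

```text
t: 4.6
position: [508.4, -125.5, 233.6]
tool_rot: [3.141, -0.001, -0.001]
force: [1.6, -2.8, 3.1]
gripper_width: -0.003
grip_force: 1.8
```

{"method": "move_arm", "body": {"rows": [{"dx":0,"dy":-0.008,"dz":0.002,"ax":0,"ay":0,"az":0},{"dx":0,"dy":-0.008,"dz":0.003,"ax":0,"ay":0,"az":0},{"dx":0,"dy":-0.008,"dz":0.003,"ax":0,"ay":0,"az":0},{"dx":0,"dy":-0.008,"dz":0.003,"ax":0,"ay":0,"az":0},{"dx":0,"dy":-0.008,"dz":0.004,"ax":0,"ay":0,"az":0},{"dx":0,"dy":-0.007,"dz":0.004,"ax":0,"ay":0,"az":0},{"dx":0,"dy":-0.007,"dz":0.004,"ax":0,"ay":0,"az":0},{"dx":0,"dy":-0.007,"dz":0.005,"ax":0,"ay":0,"az":0},{"dx":0,"dy":-0.007,"dz":0.005,"ax":0,"ay":0,"az":0},{"dx":0,"dy":-0.007,"dz":0.005,"ax":0,"ay":0,"az":0}]}}

```text
t: 5.85
position: [508.2, -49.9, 195.0]
tool_rot: [3.142, -0.0, -0.0]
force: [2.1, -1.7, 2.8]
gripper_width: -0.002
grip_force: 1.5
```

{"method": "move_arm", "body": {"rows": [{"dx":0,"dy":-0.006,"dz":0.006,"ax":0,"ay":0,"az":0},{"dx":0,"dy":-0.006,"dz":0.006,"ax":0,"ay":0,"az":0},{"dx":0,"dy":-0.006,"dz":0.006,"ax":0,"ay":0,"az":0},{"dx":0,"dy":-0.006,"dz":0.006,"ax":0,"ay":0,"az":0},{"dx":0,"dy":-0.005,"dz":0.007,"ax":0,"ay":0,"az":0},{"dx":0,"dy":-0.005,"dz":0.007,"ax":0,"ay":0,"az":0},{"dx":0,"dy":-0.005,"dz":0.007,"ax":0,"ay":0,"az":0},{"dx":0,"dy":-0.004,"dz":0.007,"ax":0,"ay":0,"az":0}]}}

```text
t: 6.85
position: [508.1, -7.0, 142.8]
tool_rot: [-3.142, 0.0, -0.0]
force: [1.1, 0.1, 3.4]
gripper_width: 0.0
grip_force: 1.4
```

Position is on the arc (25°: -5,144). Continuing down, then slower.

{"method": "move_arm", "body": {"rows": [{"dx":0,"dy":-0.004,"dz":0.008,"ax":0,"ay":0,"az":0},{"dx":0,"dy":-0.004,"dz":0.008,"ax":0,"ay":0,"az":0},{"dx":0,"dy":-0.003,"dz":0.008,"ax":0,"ay":0,"az":0},{"dx":0,"dy":-0.003,"dz":0.008,"ax":0,"ay":0,"az":0},{"dx":0,"dy":-0.002,"dz":0.007,"ax":0,"ay":0,"az":0},{"dx":0,"dy":-0.002,"dz":0.006,"ax":0,"ay":0,"az":0},{"dx":0,"dy":-0.001,"dz":0.005,"ax":0,"ay":0,"az":0},{"dx":0,"dy":0,"dz":0.004,"ax":0,"ay":0,"az":0},{"dx":0,"dy":0,"dz":0.004,"ax":0,"ay":0,"az":0},{"dx":0,"dy":0,"dz":0.003,"ax":0,"ay":0,"az":0}]}}

```text
t: 8.1
position: [508.0, 11.7, 82.1]
tool_rot: [-3.141, 0.0, -0.0]
force: [0.0, 1.4, 2.7]
gripper_width: 0.002
grip_force: 1.2
```

{"method": "move_arm", "body": {"rows": [{"dx":0,"dy":0,"dz":0.003,"ax":0,"ay":0,"az":0},{"dx":0,"dy":0,"dz":0.003,"ax":0,"ay":0,"az":0},{"dx":0,"dy":0,"dz":0.002,"ax":0,"ay":0,"az":0},{"dx":0,"dy":0,"dz":0.002,"ax":0,"ay":0,"az":0},{"dx":0,"dy":0,"dz":0.002,"ax":0,"ay":0,"az":0},{"dx":0,"dy":0,"dz":0.002,"ax":0,"ay":0,"az":0}]}}

```text
t: 8.85
position: [508.2, 11.6, 68.2]
tool_rot: [-3.142, -0.0, -0.0]
force: [-0.3, 1.9, 2.5]
gripper_width: 0.0
grip_force: 1.2
```

{"method": "move_arm", "body": {"rows": [{"dx":0,"dy":0,"dz":0.001,"ax":0,"ay":0,"az":0},{"dx":0,"dy":0,"dz":0.001,"ax":0,"ay":0,"az":0},{"dx":0,"dy":0,"dz":0.001,"ax":0,"ay":0,"az":0},{"dx":0,"dy":0,"dz":0.001,"ax":0,"ay":0,"az":0}]}}

```text
t: 9.35
position: [508.1, 11.6, 64.3]
tool_rot: [-3.142, 0.0, -0.0]
force: [0.7, 1.5, 2.7]
gripper_width: -0.002
grip_force: 1.2
```

{"method": "move_arm", "body": {"rows": [{"dx":0,"dy":0,"dz":0.001,"ax":0,"ay":0,"az":0},{"dx":0,"dy":0,"dz":0.0005,"ax":0,"ay":0,"az":0}]}}

```text
t: 9.6
position: [508.1, 11.6, 62.8]
tool_rot: [3.142, 0.0, -0.0]
force: [-0.1, 2.2, 1.8]
gripper_width: 0.0
grip_force: 1.2
```

{"method": "move_arm", "body": {"rows": [{"dx":0,"dy":0,"dz":0.0005,"ax":0,"ay":0,"az":0},{"dx":0,"dy":0,"dz":0,"ax":0,"ay":0,"az":0}]}}

```text
t: 9.85
position: [508.1, 11.5, 62.3]
tool_rot: [3.141, 0.0, -0.0]
force: [-0.0, 0.7, 0.8]
gripper_width: -0.002
grip_force: 0.8
```

{"method": "move_arm", "body": {"rows": [{"dx":0,"dy":0,"dz":0.0005,"ax":0,"ay":0,"az":0},{"dx":0,"dy":0,"dz":0,"ax":0,"ay":0,"az":0}]}}

```text
t: 10.1
position: [508.1, 11.5, 61.8]
tool_rot: [3.141, 0.0, -0.0]
force: [0.7, 0.8, 2.4]
gripper_width: 0.003
grip_force: 1.1
```

{"method": "move_arm", "body": {"rows": [{"dx":0,"dy":0,"dz":0.0005,"ax":0,"ay":0,"az":0},{"dx":0,"dy":0,"dz":0,"ax":0,"ay":0,"az":0}]}}

```text
t: 10.35
position: [508.1, 11.6, 61.3]
tool_rot: [3.142, 0.0, -0.0]
force: [0.4, 1.8, 3.0]
gripper_width: 0.003
grip_force: 1.1
```

```bash
cat > fr.py <<'E'
from h import *
import sys
np.set_printoptions(precision=1,suppress=True)
for n in("top","side"):
    p,d=read_camera(n);np.savez(f"{n}1.npz",p=p,d=d);C=cloud(n,d)
    F=C.reshape(-1,3);F=F[(F[:,0]>440)&(F[:,0]<680)&(F[:,1]>-155)&(F[:,1]<52)&(F[:,2]>50)&(F[:,2]<75)]
    g=np.linalg.lstsq(np.c_[F[:,:2]-[560,-50],np.ones(len(F))],F[:,2],rcond=None)[0];print(n,len(F),"slope deg x,y",np.degrees(g[:2]),"z mid",g[2])
    cv2.imwrite(f"pics/{n}1.png",p[...,::-1])
E
python3 fr.py
```

```text
top 2169 slope deg x,y [-0.1 -0.2] z mid 63.42491134158724
side 2113 slope deg x,y [-0.2  0.8] z mid 64.23340756026214
```

{"method": "move_arm", "body": {"rows": [{"dx":0,"dy":0,"dz":0.0005,"ax":0,"ay":0,"az":0},{"dx":0,"dy":0,"dz":0,"ax":0,"ay":0,"az":0}]}}

```text
t: 10.7
position: [507.9, 11.2, 60.6]
tool_rot: [3.141, 0.0, -0.001]
force: [0.2, -0.6, 0.1]
gripper_width: 0.002
grip_force: 0.1
```

{"method": "move_arm", "body": {"rows": [{"dx":0,"dy":0,"dz":0.0005,"ax":0,"ay":0,"az":0},{"dx":0,"dy":0,"dz":0,"ax":0,"ay":0,"az":0}]}}

```text
t: 10.95
position: [508.0, 11.3, 60.2]
tool_rot: [3.141, 0.0, -0.001]
force: [-0.8, -0.7, 0.7]
gripper_width: 0.001
grip_force: 0.7
```

{"method": "move_arm", "body": {"rows": [{"dx":0,"dy":0,"dz":0.0005,"ax":0,"ay":0,"az":0},{"dx":0,"dy":0,"dz":0,"ax":0,"ay":0,"az":0}]}}

```text
t: 11.2
position: [508.0, 11.4, 59.8]
tool_rot: [3.141, 0.0, -0.0]
force: [-0.9, -2.1, 2.1]
gripper_width: 0.001
grip_force: 1.1
```

{"method": "move_arm", "body": {"rows": [{"dx":0,"dy":0,"dz":0.0005,"ax":0,"ay":0,"az":0},{"dx":0,"dy":0,"dz":0,"ax":0,"ay":0,"az":0}]}}

```text
t: 11.45
position: [508.1, 11.4, 59.3]
tool_rot: [3.141, 0.0, -0.0]
force: [-0.6, -1.5, 2.0]
gripper_width: 0.005
grip_force: 1.3
```

{"method": "move_arm", "body": {"rows": [{"dx":0,"dy":0,"dz":0.0005,"ax":0,"ay":0,"az":0},{"dx":0,"dy":0,"dz":0,"ax":0,"ay":0,"az":0}]}}

```text
t: 11.7
position: [508.0, 11.5, 58.8]
tool_rot: [3.141, 0.0, -0.0]
force: [-1.0, -1.9, 1.5]
gripper_width: 0.001
grip_force: 1.3
```

The rail spans about y 22–60, so the fingertip at y 11 only catches its inner edge. I'll lift, shift onto the rail, and press again.

{"method": "move_arm", "body": {"rows": [{"dx":0,"dy":0,"dz":-0.012,"ax":0,"ay":0,"az":0},{"dx":0,"dy":-0.015,"dz":-0.003,"ax":0,"ay":0,"az":0},{"dx":0,"dy":-0.015,"dz":0,"ax":0,"ay":0,"az":0},{"dx":0,"dy":0,"dz":0.004,"ax":0,"ay":0,"az":0},{"dx":0,"dy":0,"dz":0.002,"ax":0,"ay":0,"az":0},{"dx":0,"dy":0,"dz":0.001,"ax":0,"ay":0,"az":0}]}}

```text
t: 12.45
position: [507.8, 41.3, 66.5]
tool_rot: [3.141, 0.001, -0.001]
force: [-1.1, 1.0, 2.2]
gripper_width: 0.002
grip_force: 1.0
```

{"method": "move_arm", "body": {"rows": [{"dx":0,"dy":0,"dz":0.001,"ax":0,"ay":0,"az":0},{"dx":0,"dy":0,"dz":0.001,"ax":0,"ay":0,"az":0},{"dx":0,"dy":0,"dz":0,"ax":0,"ay":0,"az":0}]}}

```text
t: 12.82
position: [508.1, 41.3, 64.7]
tool_rot: [3.141, -0.0, -0.001]
force: [0.0, -0.1, 0.8]
gripper_width: 0.0
grip_force: 0.0
```

{"method": "move_arm", "body": {"rows": [{"dx":0,"dy":0,"dz":0.0005,"ax":0,"ay":0,"az":0},{"dx":0,"dy":0,"dz":0.0005,"ax":0,"ay":0,"az":0},{"dx":0,"dy":0,"dz":0,"ax":0,"ay":0,"az":0}]}}

```text
t: 13.2
position: [508.2, 41.4, 63.8]
tool_rot: [3.141, -0.0, -0.0]
force: [-0.6, -0.5, 1.0]
gripper_width: 0.0
grip_force: 0.5
```

{"method": "move_arm", "body": {"rows": [{"dx":0,"dy":0,"dz":0.0005,"ax":0,"ay":0,"az":0},{"dx":0,"dy":0,"dz":0,"ax":0,"ay":0,"az":0}]}}

```text
t: 13.45
position: [508.2, 41.5, 63.3]
tool_rot: [3.141, -0.0, -0.0]
force: [-0.6, -0.2, 1.6]
gripper_width: 0.003
grip_force: 0.6
```

{"method": "move_arm", "body": {"rows": [{"dx":0,"dy":0,"dz":0.0005,"ax":0,"ay":0,"az":0},{"dx":0,"dy":0,"dz":0,"ax":0,"ay":0,"az":0}]}}

```text
t: 13.7
position: [508.2, 41.5, 63.1]
tool_rot: [-3.142, -0.0, -0.0]
force: [-1.9, -1.6, 5.6]
gripper_width: 0.001
grip_force: 2.9
```

{"method": "move_arm", "body": {"rows": [{"dx":0,"dy":0,"dz":0.0005,"ax":0,"ay":0,"az":0},{"dx":0,"dy":0,"dz":0,"ax":0,"ay":0,"az":0}]}}

```text
t: 13.95
position: [508.3, 41.5, 63.0]
tool_rot: [-3.141, -0.0, -0.0]
force: [-4.0, -1.1, 13.1]
gripper_width: 0.002
grip_force: 6.2
```

```bash
python3 fr.py; python3 -c "
from plan import *
rows([(508,41,140,0),(480,-150,160,5,.06),(466,-374,110,12.5,.06)])"
cat > pin.py <<'E'
from h import *
np.set_printoptions(precision=1,suppress=True)
# refined pin axis: handle & rod centroids in the top view cast to their mid visible height
T=np.load("top0.npz");C=cloud("top",T["d"]);hsv=cv2.cvtColor(T["p"],cv2.COLOR_RGB2HSV)
w=np.zeros(C.shape[:2],bool);w[185:235,425:455]=1
o=w&(hsv[...,0]>9)&(hsv[...,0]<24)&(hsv[...,1]>140)&(hsv[...,2]>140)&(C[...,2]>6)
s=w&(hsv[...,1]<70)&(hsv[...,2]>110)
for m,z in((o,22),(s,14)):
    v,u=np.where(m);P=np.array([onz("top",a,b,z) for a,b in zip(u,v)]);c=P.mean(0)
    ev,V=np.linalg.eigh(np.cov((P-c)[:,:2].T));ax=V[:,1]*np.sign(V[0,1]);t=(P-c)[:,:2]@ax
    print(c,"yaw",np.degrees(np.arctan2(ax[1],ax[0])),"ends",c[:2]+ax*t.min(),c[:2]+ax*t.max())
E
python3 pin.py
```

```text
top 2603 slope deg x,y [-0.2 -1.2] z mid 61.310633274409184
side 2072 slope deg x,y [-0.2 -0.5] z mid 61.67264101285739
[{'dz': -0.038}, {'dy': 0.001, 'dz': -0.039}, {'dx': -0.007, 'dy': 0.048, 'dz': -0.005, 'az': -1.2}, {'dx': -0.008, 'dy': 0.047, 'dz': -0.005, 'az': -1.3}, {'dx': -0.009, 'dy': 0.047, 'dz': -0.005, 'az': -1.2}, {'dx': -0.01, 'dy': 0.047, 'dz': -0.005, 'az': -1.3}, {'dx': -0.008, 'dy': 0.056, 'dz': 0.013, 'az': -1.9}, {'dx': -0.01, 'dy': 0.055, 'dz': 0.012, 'az': -1.9}, {'dx': -0.012, 'dy': 0.055, 'dz': 0.013, 'az': -1.8}, {'dx': -0.015, 'dy': 0.054, 'dz': 0.012, 'az': -1.9}]
[ 465.  -371.4   22. ] yaw 11.451059752489499 ends [ 442.  -376.1] [ 489.2 -366.5]
[ 515.9 -359.7   14. ] yaw 12.722633153746822 ends [ 490.9 -365.3] [ 542.1 -353.7]
```

Frame is at its stop (force rose firmly at 63.0 mm; frame plane about 62 mm and level). Pin shoulder (490,-366), yaw about 12°. Going to the pin.

{"method": "move_arm", "body": {"rows": [{"dx":0,"dy":0,"dz":-0.038,"ax":0,"ay":0,"az":0},{"dx":0,"dy":0.001,"dz":-0.039,"ax":0,"ay":0,"az":0},{"dx":-0.007,"dy":0.048,"dz":-0.005,"ax":0,"ay":0,"az":-1.2},{"dx":-0.008,"dy":0.047,"dz":-0.005,"ax":0,"ay":0,"az":-1.3},{"dx":-0.009,"dy":0.047,"dz":-0.005,"ax":0,"ay":0,"az":-1.2},{"dx":-0.01,"dy":0.047,"dz":-0.005,"ax":0,"ay":0,"az":-1.3},{"dx":-0.008,"dy":0.056,"dz":0.013,"ax":0,"ay":0,"az":-1.9},{"dx":-0.01,"dy":0.055,"dz":0.012,"ax":0,"ay":0,"az":-1.9},{"dx":-0.012,"dy":0.055,"dz":0.013,"ax":0,"ay":0,"az":-1.8},{"dx":-0.015,"dy":0.054,"dz":0.012,"ax":0,"ay":0,"az":-1.9}], "grip": 0.06}}

```text
t: 15.3
position: [465.6, -375.0, 108.5]
tool_rot: [-3.141, 0.0, 0.22]
force: [1.2, 0.3, 0.3]
gripper_width: 0.703
grip_force: 0.0
```

```bash
python3 -c "
from plan import *
print(sense()['position'],sense()['tool_rot'])
rows([(466,-372,40,12,.04),(466,-372,3,12,.015)])"
```

```text
[ 465.58697651 -375.0029491   108.49577576] [-3.14124127e+00  2.07535090e-05  2.20112226e-01]
[{'dx': 0.001, 'dy': -0.001, 'dz': 0.034, 'az': 0.3}, {'dy': -0.002, 'dz': 0.034, 'az': 0.3}, {'dz': 0.012}, {'dz': 0.013}, {'dz': 0.012}]
```

{"method": "move_arm", "body": {"rows": [{"dx":0.001,"dy":-0.001,"dz":0.034,"ax":0,"ay":0,"az":0.3},{"dx":0,"dy":-0.002,"dz":0.034,"ax":0,"ay":0,"az":0.3},{"dx":0,"dy":0,"dz":0.012,"ax":0,"ay":0,"az":0},{"dx":0,"dy":0,"dz":0.013,"ax":0,"ay":0,"az":0},{"dx":0,"dy":0,"dz":0.011,"ax":0,"ay":0,"az":0},{"dx":0,"dy":0,"dz":0,"ax":0,"ay":0,"az":0}]}}

```text
t: 16.05
position: [465.8, -370.4, 5.1]
tool_rot: [-3.141, 0.0, 0.208]
force: [0.3, -0.0, -0.6]
gripper_width: 0.704
grip_force: 0.0
```

```bash
python3 -c "
from h import *
p,_=read_camera('side');q,_=read_camera('top')
cv2.imwrite('pics/g1.png',np.hstack([cv2.resize(p[220:340,260:400,::-1],(420,360)),cv2.resize(q[150:270,380:500,::-1],(360,360))]))"
```

```text
(no output)
```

View pics/g1.png

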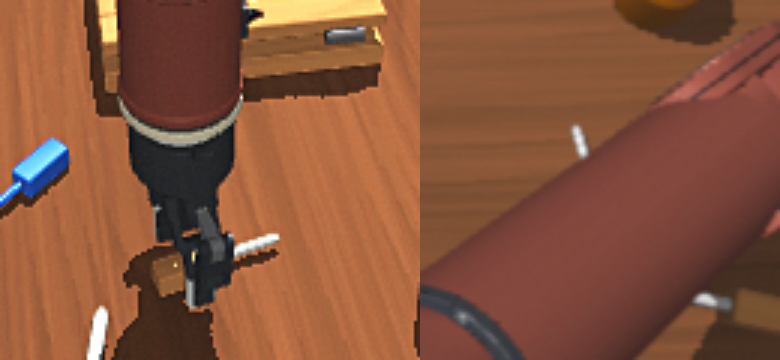

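The side crop shows the fingers straddling the handle, a little towards the shoulder (207,260), with the rod free at (255,243). I'll move back 3 mm, lower 2 mm and grip.

{"method": "move_arm", "body": {"rows": [{"dx":-0.003,"dy":0.001,"dz":0.002,"ax":0,"ay":0,"az":0},{"dx":0,"dy":0,"dz":0,"ax":0,"ay":0,"az":0}]}}

```text
t: 16.4
position: [462.8, -372.5, 3.6]
tool_rot: [3.141, -0.0, 0.207]
force: [0.0, -0.0, 0.0]
gripper_width: 0.704
grip_force: 0.0
```

{"method": "move_arm", "body": {"rows": [{"dx":0,"dy":0,"dz":0,"ax":0,"ay":0,"az":0},{"dx":0,"dy":0,"dz":0,"ax":0,"ay":0,"az":0},{"dx":0,"dy":0,"dz":0,"ax":0,"ay":0,"az":0},{"dx":0,"dy":0,"dz":0,"ax":0,"ay":0,"az":0},{"dx":0,"dy":0,"dz":0,"ax":0,"ay":0,"az":0},{"dx":0,"dy":0,"dz":0,"ax":0,"ay":0,"az":0}], "grip": 0.0, "newtons": 50}}

```text
t: 17.15
position: [463.3, -372.4, 3.6]
tool_rot: [3.141, -0.0, 0.207]
force: [-0.3, -0.2, 4.7]
gripper_width: 0.251
grip_force: 50.1
```

```bash
python3 -c "
from plan import *
print(sense()['position'],sense()['tool_rot'])
rows([(463,-371.5,180,12,.045),(430,-220,180,0,.055),(440,0,180,-1.5,.055)])"
```

```text
[ 463.26156197 -372.37269172    3.59854394] [ 3.14124323e+00 -3.71869950e-04  2.07472317e-01]
[{'dz': -0.044}, {'dz': -0.044}, {'dz': -0.044}, {'dy': -0.001, 'dz': -0.044, 'az': -0.1}, {'dy': -0.052, 'az': 4.0}, {'dx': -0.004, 'dy': -0.051, 'az': 4.0}, {'dx': -0.008, 'dy': -0.051, 'az': 4.0}, {'dx': 0.002, 'dy': -0.044, 'az': 0.3}, {'dx': 0.002, 'dy': -0.044, 'az': 0.3}, {'dx': 0.002, 'dy': -0.044, 'az': 0.3}]
[{'dx': 0.001, 'dy': -0.044, 'az': 0.3}, {'dx': 0.001, 'dy': -0.044, 'az': 0.3}]
```

{"method": "move_arm", "body": {"rows": [{"dx":0,"dy":0,"dz":-0.044,"ax":0,"ay":0,"az":0},{"dx":0,"dy":0,"dz":-0.044,"ax":0,"ay":0,"az":0},{"dx":0,"dy":0,"dz":-0.044,"ax":0,"ay":0,"az":0},{"dx":0,"dy":-0.001,"dz":-0.044,"ax":0,"ay":0,"az":0},{"dx":0,"dy":-0.052,"dz":0,"ax":0,"ay":0,"az":4.0},{"dx":-0.004,"dy":-0.051,"dz":0,"ax":0,"ay":0,"az":4.0},{"dx":-0.008,"dy":-0.051,"dz":0,"ax":0,"ay":0,"az":4.0},{"dx":0.003,"dy":-0.044,"dz":0,"ax":0,"ay":0,"az":0.3},{"dx":0.003,"dy":-0.044,"dz":0,"ax":0,"ay":0,"az":0.3},{"dx":0.003,"dy":-0.044,"dz":0,"ax":0,"ay":0,"az":0.3}]}}

```text
t: 18.4
position: [439.3, -86.4, 179.2]
tool_rot: [-3.141, -0.0, -0.018]
force: [0.9, 0.4, -1.1]
gripper_width: 0.246
grip_force: 49.5
```

```bash
python3 -c "
from plan import *
print(sense())
rows([(442,0,180,-1.5,.05),(460,118,150,-1.5,.05)])"
```

```text
{'t': 18.4, 'joint_pos': array([-0.70736882, -0.11057608,  0.7691694 ,  2.03283201,  0.08195602,
        1.18934332, -1.56018461]), 'qvel': array([-0.30664952, -0.09690559, -0.51956576,  0.09560235,  0.03729614,
        0.00938102, -0.87945335]), 'joint_efforts': array([  2.75185481, -18.96490753,  -0.64361075, -38.38380218,
         0.10456208,   0.23102911,   1.74499176]), 'position': array([439.32196469, -86.43878945, 179.24007813]), 'tool_rot': array([-3.14082561e+00, -2.16099521e-04, -1.75732976e-02]), 'force': array([ 0.86608086,  0.39222482, -1.09298537]), 'ft_torque': array([ 0.04841752,  0.00364557, -0.01024213]), 'grip_force': 49.4692987203598, 'gripper_width': 0.24585308996817976}
[{'dx': 0.001, 'dy': -0.043, 'az': 0.2}, {'dy': -0.043, 'dz': -0.001, 'az': 0.3}, {'dx': 0.005, 'dy': -0.04, 'dz': 0.01}, {'dx': 0.005, 'dy': -0.039, 'dz': 0.01}, {'dx': 0.005, 'dy': -0.04, 'dz': 0.01}]
```

{"method": "move_arm", "body": {"rows": [{"dx":0.001,"dy":-0.043,"dz":0,"ax":0,"ay":0,"az":0.2},{"dx":0,"dy":-0.043,"dz":-0.001,"ax":0,"ay":0,"az":0.3},{"dx":0.005,"dy":-0.04,"dz":0.01,"ax":0,"ay":0,"az":0},{"dx":0.005,"dy":-0.039,"dz":0.01,"ax":0,"ay":0,"az":0},{"dx":0.005,"dy":-0.04,"dz":0.01,"ax":0,"ay":0,"az":0},{"dx":0,"dy":0,"dz":0,"ax":0,"ay":0,"az":0}]}}

```text
t: 19.15
position: [459.6, 119.1, 149.1]
tool_rot: [3.14, 0.002, -0.022]
force: [-0.2, -0.4, -0.1]
gripper_width: 0.244
grip_force: 49.5
```

```bash
python3 -c "
from h import *
np.set_printoptions(precision=1,suppress=True)
p,d=read_camera('side');q,e=read_camera('top');np.savez('side2.npz',p=p,d=d);np.savez('top2.npz',p=q,d=e)
s=sense();print(s['position'],s['tool_rot'])
x=np.array(s['position'])
for n in('side','top'):
  print(n,'tcp',proj(n,x),'tip guess',proj(n,x+[82,-2,8]),'eye',proj(n,[594.5,117.5,50]))
cv2.imwrite('pics/i1.png',np.hstack([cv2.resize(p[110:230,250:390,::-1],(420,360)),cv2.resize(q[110:230,220:340,::-1],(360,360))]))"
```

```text
[460.1 116.  149.8] [ 3.1  0.  -0. ]
side tcp [291.5 153.1] tip guess [318.  148.6] eye [334.3 175.5]
top tcp [251.4 217.9] tip guess [252.1 183.9] eye [257.9 174. ]
```

View pics/i1.png

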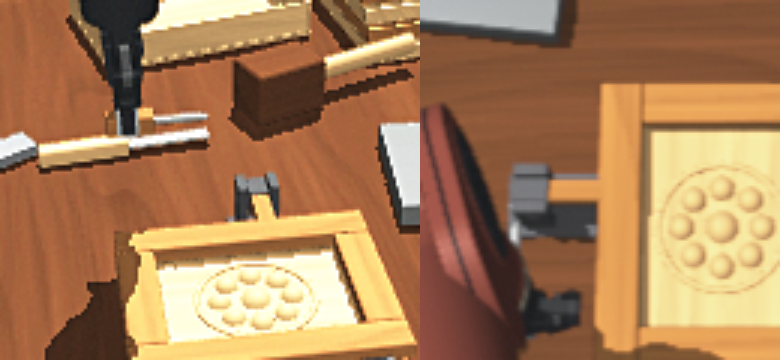

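The picture shows the frame flat with its tongue between the lugs (side ≈(335,173)). The pin is held level with its tip at side ≈(319,149) and top ≈(252,185), as predicted. I'll triangulate the tip against the eye.

```bash
cat > tip.py <<'E'
from h import *
np.set_printoptions(precision=1,suppress=True)
S=np.load("side2.npz");T=np.load("top2.npz")
p=S["p"];h=cv2.cvtColor(p,cv2.COLOR_RGB2HSV);C=cloud("side",S["d"])
w=np.zeros(h.shape[:2],bool);w[140:158,296:325]=1
m=w&(h[...,1]<90)&(h[...,2]>110)&(C[...,2]>110)
v,u=np.where(m);print("side rod px",len(u),u.min(),u.max());L=np.polyfit(u,v,1);print("row at 318.5",np.polyval(L,318.5),"cloud mean",C[m].mean(0),"min",C[m].min(0),"max",C[m].max(0))
Ct=cloud("top",T["d"]);p=T["p"];h=cv2.cvtColor(p,cv2.COLOR_RGB2HSV)
w[:]=0;w[176:200,244:260]=1
m2=w&(h[...,1]<90)&(h[...,2]>90)&(Ct[...,2]>110)
v2,u2=np.where(m2);print("top",list(zip(u2,v2)),Ct[m2].mean(0) if len(u2) else "")
l=p[160:192,240:285]
# rod direction & height: side ray with the vertical plane y=116 (rod plane), then top ray
for y in(114,118):
    for uu in(304,318):
        o,d=ray("side",uu,np.polyval(L,uu));print("on plane y",y,(o+d*(y-o[1])/d[1]))
if len(u2):
    for vv in sorted(set(v2)): print(vv,"top on z=157.5:",onz("top",u2[v2==vv].mean(),vv,157.5))
# frame & tongue after closing (top view)
Z=Ct[...,2];w[:]=0;w[160:195,244:285]=1
a=w&(Z>52)&(Z<90)
n,lab,st,_=cv2.connectedComponentsWithStats(a.astype(np.uint8))
for i in range(1,n):
    if st[i,4]>8: print("lug/tongue",st[i],Ct[lab==i].min(0),Ct[lab==i].max(0),Ct[lab==i].mean(0))
E
python3 tip.py
```

```text
side rod px 43 296 318
row at 318.5 148.0643425065351 cloud mean [515.1 115.3 158.2] min [473.2 106.7 151.8] max [542.2 121.4 163.4]
top [(np.int64(252), np.int64(184)), (np.int64(251), np.int64(185)), (np.int64(252), np.int64(185)), (np.int64(253), np.int64(185)), (np.int64(251), np.int64(186)), (np.int64(252), np.int64(186)), (np.int64(253), np.int64(186)), (np.int64(251), np.int64(187)), (np.int64(252), np.int64(187)), (np.int64(253), np.int64(187)), (np.int64(249), np.int64(188)), (np.int64(251), np.int64(188)), (np.int64(252), np.int64(188)), (np.int64(253), np.int64(188)), (np.int64(249), np.int64(189)), (np.int64(250), np.int64(189)), (np.int64(251), np.int64(189)), (np.int64(252), np.int64(189)), (np.int64(253), np.int64(189)), (np.int64(250), np.int64(190)), (np.int64(251), np.int64(190)), (np.int64(252), np.int64(190)), (np.int64(253), np.int64(190)), (np.int64(251), np.int64(191)), (np.int64(252), np.int64(191)), (np.int64(253), np.int64(191)), (np.int64(252), np.int64(192)), (np.int64(253), np.int64(192))] [518.1 104.4 216.8]
on plane y 114 [498.8 114.  158.4]
on plane y 114 [542.2 114.  159.6]
on plane y 118 [499.2 118.  156.1]
on plane y 118 [542.8 118.  157.3]
184 top on z=157.5: [541.9 114.3 157.5]
185 top on z=157.5: [539.4 114.3 157.5]
186 top on z=157.5: [536.9 114.3 157.5]
187 top on z=157.5: [534.4 114.2 157.5]
188 top on z=157.5: [532.  116.  157.5]
189 top on z=157.5: [529.5 116.6 157.5]
190 top on z=157.5: [527.  115.4 157.5]
191 top on z=157.5: [524.5 114.1 157.5]
192 top on z=157.5: [522.  112.9 157.5]
lug/tongue [251 160  34  35 516] [534.7  45.2  53.4] [628.6 133.2  75.1] [589.   84.8  64.7]
```

{"method": "move_arm", "body": {"rows": [{"dx":0,"dy":-0.003,"dz":0.035,"ax":0,"ay":0,"az":0},{"dx":0,"dy":0,"dz":0.035,"ax":0,"ay":0,"az":0},{"dx":0,"dy":0,"dz":0.02,"ax":0,"ay":0,"az":0},{"dx":0,"dy":0,"dz":0.01,"ax":0,"ay":0,"az":0},{"dx":0,"dy":0,"dz":0,"ax":0,"ay":0,"az":0},{"dx":0,"dy":0,"dz":0,"ax":0,"ay":0,"az":0}]}}

```text
t: 20.0
position: [461.2, 119.4, 51.2]
tool_rot: [-3.141, -0.001, -0.027]
force: [-0.4, -0.7, -0.3]
gripper_width: 0.241
grip_force: 49.5
```

```bash
python3 -c "
from h import *
np.set_printoptions(precision=4,suppress=True)
for i in range(4):
  p,d=read_camera('side');s=sense();print(s['position'],s['tool_rot'])
q,e=read_camera('top');np.savez('side2.npz',p=p,d=d);np.savez('top2.npz',p=q,d=e)
x=np.array(s['position']);print(proj('side',x+[82,-2,7.5]),proj('top',x+[82,-2,7.5]))
cv2.imwrite('pics/i2.png',np.hstack([cv2.resize(p[150:210,290:360,::-1],(420,360)),cv2.resize(q[140:220,225:305,::-1],(360,360))]))"
```

```text
[461.2304 119.5078  51.229 ] [-3.1408 -0.0012 -0.0267]
[461.1776 119.6118  51.1672] [-3.1407 -0.0012 -0.0266]
[461.0724 119.6231  51.0402] [-3.1408 -0.001  -0.0265]
[460.9808 119.6061  50.9175] [-3.1409 -0.0009 -0.0264]
[318.6307 175.0001] [257.1693 192.0484]
```

View pics/i2.png

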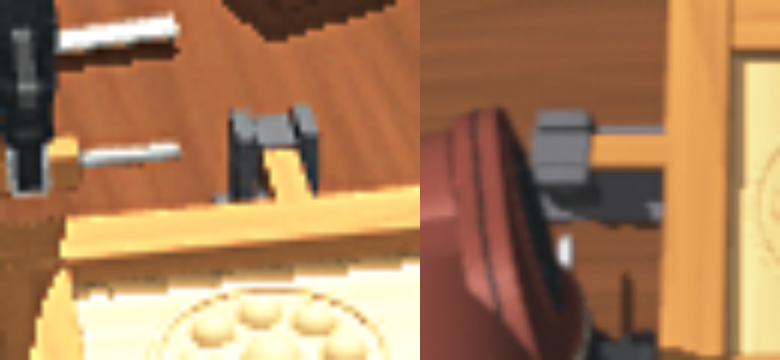

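The tip is at side (320,175) and top (257,192), within about 1 px of prediction. Lowering the last 8 mm and advancing.

{"method": "move_arm", "body": {"rows": [{"dx":0,"dy":0,"dz":0.0085,"ax":0,"ay":0,"az":0},{"dx":0.008,"dy":0,"dz":0,"ax":0,"ay":0,"az":0},{"dx":0.008,"dy":0,"dz":0,"ax":0,"ay":0,"az":0},{"dx":0.006,"dy":0,"dz":0,"ax":0,"ay":0,"az":0},{"dx":0,"dy":0,"dz":0,"ax":0,"ay":0,"az":0}]}}

```text
t: 20.88
position: [483.2, 118.6, 41.8]
tool_rot: [3.141, -0.0, -0.027]
force: [0.2, -0.0, -0.6]
gripper_width: 0.246
grip_force: 49.5
```

{"method": "move_arm", "body": {"rows": [{"dx":0.003,"dy":0,"dz":0,"ax":0,"ay":0,"az":0},{"dx":0.003,"dy":0,"dz":0,"ax":0,"ay":0,"az":0},{"dx":0.003,"dy":0,"dz":0,"ax":0,"ay":0,"az":0},{"dx":0.003,"dy":0,"dz":0,"ax":0,"ay":0,"az":0},{"dx":0,"dy":0,"dz":0,"ax":0,"ay":0,"az":0}]}}

```text
t: 21.5
position: [494.8, 118.5, 41.8]
tool_rot: [3.141, -0.0, -0.027]
force: [0.2, 0.3, -0.3]
gripper_width: 0.245
grip_force: 49.5
```

{"method": "move_arm", "body": {"rows": [{"dx":0.003,"dy":0,"dz":0,"ax":0,"ay":0,"az":0},{"dx":0.003,"dy":0,"dz":0,"ax":0,"ay":0,"az":0},{"dx":0.003,"dy":0,"dz":0,"ax":0,"ay":0,"az":0},{"dx":0.003,"dy":0,"dz":0,"ax":0,"ay":0,"az":0}]}}

```text
t: 22.0
position: [506.8, 118.3, 41.8]
tool_rot: [-3.142, -0.0, -0.026]
force: [-0.5, 1.0, -0.3]
gripper_width: 0.243
grip_force: 49.5
```

{"method": "move_arm", "body": {"rows": [{"dx":0.003,"dy":0,"dz":0,"ax":0,"ay":0,"az":0},{"dx":0.003,"dy":0,"dz":0,"ax":0,"ay":0,"az":0},{"dx":0.003,"dy":0,"dz":0,"ax":0,"ay":0,"az":0}]}}

```text
t: 22.38
position: [515.7, 118.0, 41.8]
tool_rot: [-3.142, 0.0, -0.026]
force: [-0.0, 0.9, -0.5]
gripper_width: 0.25
grip_force: 49.5
```

{"method": "move_arm", "body": {"rows": [{"dx":0.003,"dy":0,"dz":0,"ax":0,"ay":0,"az":0},{"dx":0.003,"dy":0,"dz":0,"ax":0,"ay":0,"az":0},{"dx":0.003,"dy":0,"dz":0,"ax":0,"ay":0,"az":0}]}}

```text
t: 22.75
position: [524.7, 117.8, 41.8]
tool_rot: [-3.142, 0.0, -0.026]
force: [-0.3, 2.1, 0.3]
gripper_width: 0.243
grip_force: 49.6
```

{"method": "move_arm", "body": {"rows": [{"dx":0.003,"dy":-0.0005,"dz":0,"ax":0,"ay":0,"az":0},{"dx":0.003,"dy":-0.0005,"dz":0,"ax":0,"ay":0,"az":0},{"dx":0.003,"dy":0,"dz":0,"ax":0,"ay":0,"az":0}]}}

```text
t: 23.12
position: [533.9, 118.4, 41.8]
tool_rot: [3.141, -0.0, -0.027]
force: [-0.1, -0.9, -0.5]
gripper_width: 0.245
grip_force: 49.5
```

{"method": "move_arm", "body": {"rows": [{"dx":0.003,"dy":0,"dz":0,"ax":0,"ay":0,"az":0},{"dx":0.003,"dy":0,"dz":0,"ax":0,"ay":0,"az":0}]}}

```text
t: 23.38
position: [539.8, 118.2, 41.8]
tool_rot: [3.141, 0.0, -0.026]
force: [-0.2, 0.6, -0.6]
gripper_width: 0.245
grip_force: 49.5
```

{"method": "move_arm", "body": {"rows": [{"dx":0.002,"dy":0,"dz":0,"ax":0,"ay":0,"az":0},{"dx":0.001,"dy":0,"dz":0,"ax":0,"ay":0,"az":0}]}}

```text
t: 23.62
position: [542.7, 118.2, 41.8]
tool_rot: [3.142, 0.0, -0.027]
force: [-0.4, -0.5, -0.1]
gripper_width: 0.246
grip_force: 49.5
```

{"method": "move_arm", "body": {"rows": [{"dx":0.001,"dy":0,"dz":0,"ax":0,"ay":0,"az":0},{"dx":0.001,"dy":0,"dz":0,"ax":0,"ay":0,"az":0},{"dx":0,"dy":0,"dz":0,"ax":0,"ay":0,"az":0}]}}

```text
t: 24.0
position: [544.6, 118.2, 41.8]
tool_rot: [3.142, 0.0, -0.026]
force: [0.5, 0.8, -0.2]
gripper_width: 0.245
grip_force: 49.5
```

{"method": "move_arm", "body": {"rows": [{"dx":0.001,"dy":0,"dz":0,"ax":0,"ay":0,"az":0},{"dx":0,"dy":0,"dz":0,"ax":0,"ay":0,"az":0}]}}

```text
t: 24.25
position: [545.4, 118.2, 41.7]
tool_rot: [3.142, 0.0, -0.026]
force: [-0.9, 0.5, -0.1]
gripper_width: 0.241
grip_force: 49.5
```

{"method": "move_arm", "body": {"rows": [{"dx":0.001,"dy":0,"dz":0,"ax":0,"ay":0,"az":0},{"dx":0,"dy":0,"dz":0,"ax":0,"ay":0,"az":0}]}}

```text
t: 24.5
position: [545.4, 118.2, 41.5]
tool_rot: [3.141, 0.002, -0.026]
force: [-5.0, 0.7, 2.6]
gripper_width: 0.243
grip_force: 49.8
```

{"method": "move_arm", "body": {"rows": [{"dx":0.0005,"dy":0,"dz":0,"ax":0,"ay":0,"az":0},{"dx":0,"dy":0,"dz":0,"ax":0,"ay":0,"az":0}]}}

```text
t: 24.75
position: [545.4, 118.1, 41.3]
tool_rot: [3.141, 0.003, -0.026]
force: [-6.5, 0.3, 3.3]
gripper_width: 0.241
grip_force: 50.0
```

{"method": "move_arm", "body": {"rows": [{"dx":0,"dy":0,"dz":0,"ax":0,"ay":0,"az":0},{"dx":0,"dy":0,"dz":0,"ax":0,"ay":0,"az":0},{"dx":0,"dy":0,"dz":0,"ax":0,"ay":0,"az":0},{"dx":0,"dy":0,"dz":0,"ax":0,"ay":0,"az":0}], "grip": 0.045}}

```text
t: 25.25
position: [547.3, 118.1, 41.9]
tool_rot: [3.142, -0.0, -0.027]
force: [0.5, -0.1, -0.3]
gripper_width: 0.527
grip_force: 0.0
```

```bash
python3 -c "
from h import *
p,d=read_camera('side');print(sense()['force'],sense()['gripper_width'])
cv2.imwrite('pics/r1.png',cv2.resize(p[140:215,285:375,::-1],(540,450)))"
```

```text
[ 0.07060761 -0.05650588 -0.74646652] 0.5265433266897545
```

View pics/r1.png

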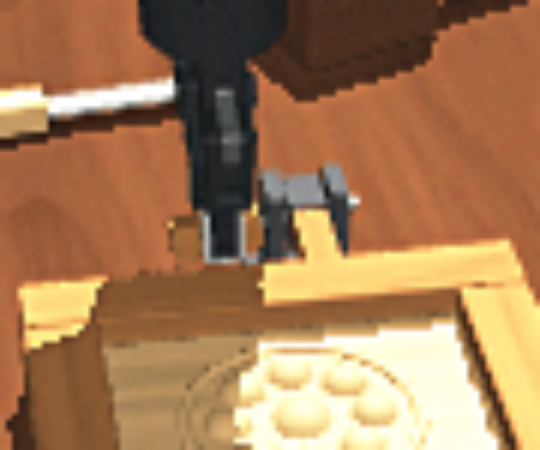

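The handle sits against the lug and the rod tip sticks out beyond the far lug at crop (352,200). The fingers are open and clear, so I'll retreat upward and check.

{"method": "move_arm", "body": {"rows": [{"dx":0,"dy":0,"dz":-0.01,"ax":0,"ay":0,"az":0},{"dx":0,"dy":0,"dz":-0.03,"ax":0,"ay":0,"az":0},{"dx":0,"dy":0,"dz":-0.05,"ax":0,"ay":0,"az":0},{"dx":-0.02,"dy":-0.03,"dz":-0.05,"ax":0,"ay":0,"az":0},{"dx":-0.03,"dy":-0.05,"dz":-0.02,"ax":0,"ay":0,"az":0},{"dx":-0.03,"dy":-0.05,"dz":0,"ax":0,"ay":0,"az":0},{"dx":0,"dy":-0.05,"dz":0,"ax":0,"ay":0,"az":0},{"dx":0,"dy":0,"dz":0,"ax":0,"ay":0,"az":0}]}}

```text
t: 26.3
position: [470.4, 304.6, 202.2]
tool_rot: [-3.141, -0.0, -0.02]
force: [0.1, -0.5, -0.3]
gripper_width: 0.524
grip_force: 0.0
```

```bash
python3 fr.py; python3 -c "
from h import *
print(sense()['position'])
p=cv2.imread('pics/side1.png');q=cv2.imread('pics/top1.png')
cv2.imwrite('pics/f.png',np.hstack([cv2.resize(p[140:215,285:375],(432,360)),cv2.resize(q[145:225,230:310],(360,360))]))"
```

```text
top 3642 slope deg x,y [-0.1 -0. ] z mid 62.358742450437006
side 2088 slope deg x,y [-0.1 -0.5] z mid 61.61788678668814
[471.99431334 299.99177065 202.15563447]
```

View pics/f.png

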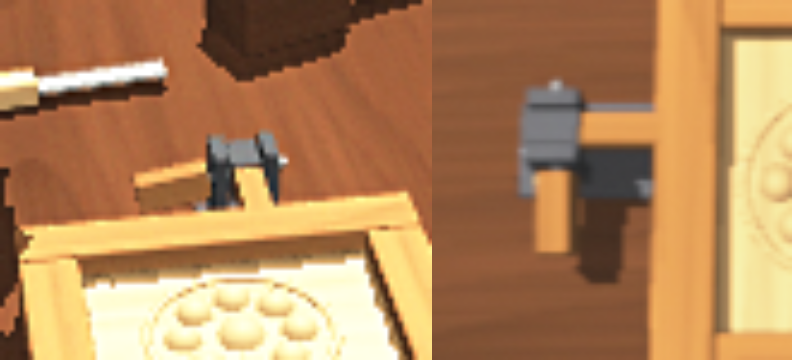

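```bash
python3 -c "
from h import *
np.set_printoptions(precision=1,suppress=True)
T=np.load('top1.npz');S=np.load('side1.npz');p=T['p'];C=cloud('top',T['d']);h=cv2.cvtColor(p,cv2.COLOR_RGB2HSV)
w=np.zeros(h.shape[:2],bool);w[180:206,248:266]=1
m=w&(h[...,0]>9)&(h[...,0]<24)&(h[...,1]>120)&(h[...,2]>110)&(C[...,2]>30)
v,u=np.where(m)
for r in (v.min(),v.min()+2,(v.min()+v.max())//2,v.max()-1,v.max()): print(r,C[m&(np.arange(400)[:,None]==r)].mean(0),onz('top',u[v==r].mean(),r,60),len(u[v==r]))
print('z front/back',np.median(C[m&(np.arange(400)[:,None]<v.min()+6)][:,2]),np.median(C[m&(np.arange(400)[:,None]>v.max()-6)][:,2]))
w[:]=0;w[160:167,248:262]=1;t=w&(h[...,2]>150)&(h[...,1]<70);print('tip',np.argwhere(t).tolist(),C[t])
print('tip expected if seated',proj('top',[605.5+22,116.6,50]))"
```

```text
183 [568.5 120.2  55. ] [567.3 119.4  60. ] 8
185 [562.7 119.9  56.6] [561.9 119.3  60. ] 8
192 [544.2 120.2  53.4] [542.8 119.1  60. ] 8
200 [523.  120.4  50.9] [521.2 118.9  60. ] 8
201 [520.9 121.   47.3] [518.5 118.9  60. ] 6
z front/back 56.55140587984124 51.21224093386866
tip [[163, 256], [163, 257], [163, 258], [164, 256], [164, 257]] [[640.2 131.3  -0.6]
 [622.5 118.6  60. ]
 [624.5 117.   53.2]
 [616.3 119.2  72.3]
 [617.2 117.1  68.9]]
tip expected if seated [258.3 162.2]
```

The frame lies flat. The handle's shoulder touches the lug (rear edge measured about 520.5 mm, against 520.2 mm expected with its natural 7° droop), and the tip shows past the far lug. Handing in.

```bash
python3 -c "
from bench import job_done
print(job_done())"
```

```text
the job is handed in; nothing more can be done
None
```

The frame is folded down onto its stop with at most about 13 N measured, the small orange pin is pushed home through both lugs and the tongue and let go, and the job was handed in at about 26 s of the 64 s allowed. The handle rests with a droop of about 7° from play in the holes.

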